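# Eject a potted module from its mould and shelve it in the row

## Task

Push the mould's red ejector lever all the way over, away from the robot, so that the blue cast module rises in the cavity; then lift the module out of the mould and set it down gently, flat and squarely in the middle of the green pad on the low shelf, so that it completes the neat row with the two finished modules. Do not drop or tip the module, and leave the finished modules, the jar and the spool where they are.

Things in the scene. Friction and masses are not known exactly. Their poses are not given: they have to be found in the camera images.
- mould: Fixed casting mould: aluminium block 150 x 96 x 50 mm (x, y, z) on a dark steel foot 190 x 70 x 6 mm, with an open rectangular cavity 104 x 50 mm centred in its flat top. Origin: centre of its underside, on the table; x along the cavity's length, z up. The ejector lever stands beside it on its -y side, its centre line 90 mm from the origin.
- lever (a joint): Angle of the ejector lever, hinged on the mould's -y side about an axis parallel to the mould's y, 25 mm above the table, at the mould's x = 0. 0: leaning 0.45 rad back towards the mould's -x (robot side), ejector down; 0.9: end stop, leaning 0.45 rad towards +x, ejector plate 22 mm up. About 5 N at the grip moves it; it stays where it is left.
- lever_grip (a point): Centre of the lever's red cross bar grip, 16 mm in diameter, 44 mm long along the mould's y, at the end of a 10 mm rod 85 mm from the hinge. It moves with the lever: at 0 it is at (-37, -90, 102) mm in the mould's frame, at full throw at (37, -90, 102), midway 110 mm high.
- module: Part to take out: blue cast block 100 x 46 x 36 mm (x, y, z), four flat brass terminals (12 mm discs, 2 mm high) on top, 0.35 kg. Origin: centre of its underside; x along its length, z up. At first it lies in the cavity, 2 mm clearance all round, underside 14 mm above the table, top flush with the mould; with the ejector up it stands 22 mm proud, to be gripped across its 46 mm width.
- shelf: Fixed low shelf, grey board 150 x 290 mm (x, y) with teal sides, board top 40 mm above the table; a teal lip 11 mm high runs along its far (+x) edge. Origin: centre of its underside, on the table. Three places in a row along y, at y = -88, 0 and +88 mm, x = 0; two hold finished modules, one holds the green pad.
- pad: Green pad fixed on the shelf marking the free place: 114 x 60 x 2 mm (x, y, z). Origin: centre of its underside, at shelf height (40 mm); its top is 42 mm above the table. The module's length belongs along its x.
- module_b: Finished module standing in the row on the shelf board; same shape, size and axes as the module.
- module_c: Another finished module in the row; same shape, size and axes.
- jar: Amber jar with a white cap, 68 mm in diameter, 95 mm high; origin at the centre of its underside. Bystander.
- spool: Orange spool standing on end, 60 mm in diameter, 50 mm high; origin at the centre of its underside. Bystander.
Not all that is in view belongs to the job. What is shaped like the module but brown is not meant.

How it is judged:
By the outcome, as a careful person would: the job done as asked, in the order asked, and still so for the second after the job is handed in, with the robot touching nothing.
It also fails if it takes over 50 s, if anything falls off the work surface, if the arm or the gripper's body presses on something with over 40 N, if the wrist force passes 120 N, or if a joint passes its speed limit or range.

## Robot

A 6-joint arm with a two-finger parallel gripper is mounted at the origin on the work surface. World frame = base frame: x ahead of the robot, y to its left, z up, the work surface at z = 0. Lengths are in m, angles in rad, forces in N, time in s.
With the tool pointing down it reaches from about 0.275 to 0.85 m from the base axis. Payload 19 kg.
Tool frame: the origin (TCP) lies on the centre line of the jaws, within the pads' length; the fingertips stand env.finger_overhang ahead of it and the grasp point (between the pads) lies 3 mm ahead of it (env.finger_overhang is the distance from the TCP to the fingertips, in m); z points along the fingers, y is the line along which they close (so a half turn about z gives the same grasp; the last joint's range is limited). The gripper opens to 85 mm and grips with 20 to 120 N. Pads are 22 mm wide; open, the fingers measure 114 mm over their backs; the gripper's body (76 mm by 85 mm) begins 54 mm behind the grasp point. The pads swing forward as they close: fully open they stand 13 mm farther back than shut.
Start: joints at [-0.134, 0.15, 1.437, -0, 1.554, -0.134], TCP at [0.575, -0, 0.253] pointing down, gripper open.
Joint ranges: [-2.8, 2.8], [-0.68, 2.1], [0.12, 2.68], [-1.39, 4.53], [0.16, 2.79], [-2.81, 2.81]. Speed limits (rad/s): [1.89, 1.89, 2.22, 3.01, 3.01, 3.01].

## Interface

Orientations are given as [roll, pitch, yaw] about the fixed x, y, z axes, in that order (R = Rz(yaw) Ry(pitch) Rx(roll)).
In Python, from cell import env, imaging, order gives the robot as it stands.
- The arm moves only by the tool drive_tool, never from a script. Its argument "targets" is a list that holds one entry, the list of rows, each a list of 7 numbers: the shift along the tool's x, y, z in mm, then the turn, a rotation vector about the tool's x, y, z in degrees, then the opening in per cent of the stroke, from 0 (shut) to 100 (fully open). In form: [[[tx, ty, tz, wx, wy, wz, hand], ...]]. A call has 1 to 10 rows; each row is the pose to reach, as a shift and turn from the pose commanded when the call began, along the tool's axes at that moment; what a row does not reach only later rows make up. A row lasts 1/12 s, in which the tool goes at most 41.7 mm and 7.16 degrees, less where a joint would pass 70% of its speed; a pose out of reach is approached as far as the arm can. A call with a gripper value outside its range is refused whole. The fingers move at their own pace and stop on an object; the grip force is fixed at half the most. Time passes only in rows, so rows that repeat a pose let the fingers close. It gives the time, the measured TCP pose, the force, the opening and the grip force at its end, in the units of the state.
- env.get_state(): the state, without advancing time (a new reading comes with each control period).
- imaging.get_image(name): name is "scene" or "side" or "wrist"; returns the picture (420x560x3 uint8, red, green, blue); there is no depth.
- imaging.camera_info(name): a dict with "mtx" (3x3 intrinsics, pixels), "R" (3x3) and "t" (3): a world point X has camera coordinates R X + t; the wrist camera has in their place "T_tool_cam" (4x4, takes a point from camera to tool coordinates, whose origin is the TCP and whose axes are the flange's). Camera axes: x right, y down, z forward; pixel columns grow to the right and rows downward; lengths in m; the calibration is good to about 2 mm. A picture is of the moment at which its call begins: read the wrist's pose just before it. camera_info takes no time and is no camera call.
- order.close_job(): hands the job in; it is judged then, once.
The state is a dict: "time_s": time; "qpos": joint angles; "dq": joint speeds; "effort": joint torques, N m; "tool_pos": TCP position; "eef_rot": TCP orientation; "contact_force": force on the tool from outside, world axes, zero at the start; "ft_torque": the same for the moment, N m; "finger_gap": finger opening in m; "gripper_force": force on a finger pad.
Only numpy, scipy, OpenCV 4.12 (cv2) and the standard library are available. Lean on these libraries where they do the work, as an engineer would, in place of code of your own. Each camera call takes 0.05 s, during which the arm holds its last target. There are 200 camera calls.

## Working session

There is one attempt and no reset: what is moved stays moved. The work goes in short steps, Python scripts to look and compute and a tool call to move; the robot and the scene stay as the last step left them, time stands still between calls to the robot, and variables do not carry over. Pictures are saved under pics/ and viewed, at most 10 in all, crops included, and the job is handed in when it is done.

Besides the shell and the picture viewer there is one more tool, called after "Call:" as name(argument=value, ...), one argument or row to a line, values as JSON. drive_tool: Moves the arm, as the interface text tells. Its arguments: {"type":"object","properties":{"targets":{"type":"array"}},"required":["targets"]}

```bash
mkdir -p pics
python3 - <<'E'
from cell import env, imaging, order
import cv2,numpy as np
np.set_printoptions(precision=4,suppress=True)
s=env.get_state();print(s,env.finger_overhang)
for n in("scene","side","wrist"):
    im=imaging.get_image(n);cv2.imwrite(f"pics/{n}0.png",im[:,:,::-1]);print(n,imaging.camera_info(n))
E
```

```text
{'time_s': 0.0, 'qpos': array([-0.134 ,  0.151 ,  1.438 ,  0.    ,  1.5538, -0.134 ]), 'dq': array([ 0.0018, -0.0011,  0.0002,  0.001 , -0.0001,  0.0009]), 'effort': array([  0.0001, -71.3061, -57.0859,  -0.0002,   0.0091,   0.0002]), 'tool_pos': array([ 0.5748, -0.    ,  0.2527]), 'eef_rot': array([-3.1404, -0.0002,  1.5708]), 'contact_force': array([ 0.0519, -1.0303,  0.0664]), 'ft_torque': array([ 0.0032, -0.0238, -0.0257]), 'gripper_force': 0.0, 'finger_gap': 0.0855210000865656} 0.022
scene {'mtx': array([[544.1401,   0.    , 287.5555],
       [  0.    , 544.1401, 206.3561],
       [  0.    ,   0.    ,   1.    ]]), 'R': array([[-0.076 ,  0.997 ,  0.0116],
       [ 0.7313,  0.0637, -0.6791],
       [-0.6778, -0.0432, -0.7339]]), 't': array([ 0.0584, -0.3232,  1.772 ])}
side {'mtx': array([[440.0518,   0.    , 279.9249],
       [  0.    , 440.0518, 212.6853],
       [  0.    ,   0.    ,   1.    ]]), 'R': array([[ 0.9992, -0.0397,  0.0005],
       [-0.0272, -0.6948, -0.7187],
       [ 0.0289,  0.7181, -0.6953]]), 't': array([-0.5212,  0.0645,  1.0619])}
wrist {'mtx': array([[292.209 ,   0.    , 281.0566],
       [  0.    , 292.209 , 203.5957],
       [  0.    ,   0.    ,   1.    ]]), 'T_tool_cam': array([[-0.0002, -0.9656, -0.2602,  0.0665],
       [ 1.    , -0.0004,  0.001 ,  0.0006],
       [-0.0011, -0.2602,  0.9656, -0.1206],
       [ 0.    ,  0.    ,  0.    ,  1.    ]])}
```

View pics/scene0.png

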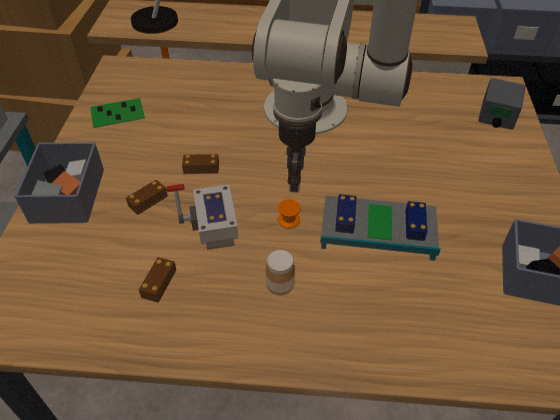

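View pics/side0.png

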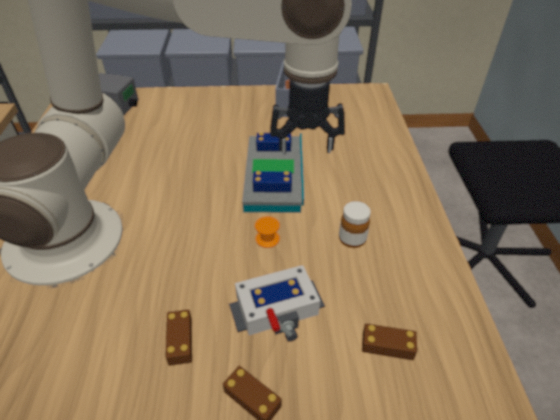

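The scene picture shows the mould at about (215,213), with the blue module in it and the red grip at (175,188). The shelf is at (380,225) with the pad at (380,222), the spool at (289,214) and the jar at (280,271). There are brown decoys at (200,163), (147,196) and (158,279). The only blue block in the cavity is the one at (213,207), so that's the module. The enlarged crops below should confirm it.

Run:
```python
import cv2,numpy as np
a=cv2.imread("pics/scene0.png");b=cv2.imread("pics/side0.png")
def c(i,x,y,w,h,f): return cv2.resize(i[y:y+h,x:x+w],(w*f,h*f),interpolation=cv2.INTER_CUBIC)
A=c(a,155,175,100,75,4);B=c(b,225,260,100,75,4);C=c(a,310,180,140,75,4);
o=np.zeros((600,800,3),np.uint8);o[:300,:400]=A;o[:300,400:]=B;o[300:,:560]=C
cv2.imwrite("pics/crop.png",o)
```

```text
(no output)
```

View pics/crop.png

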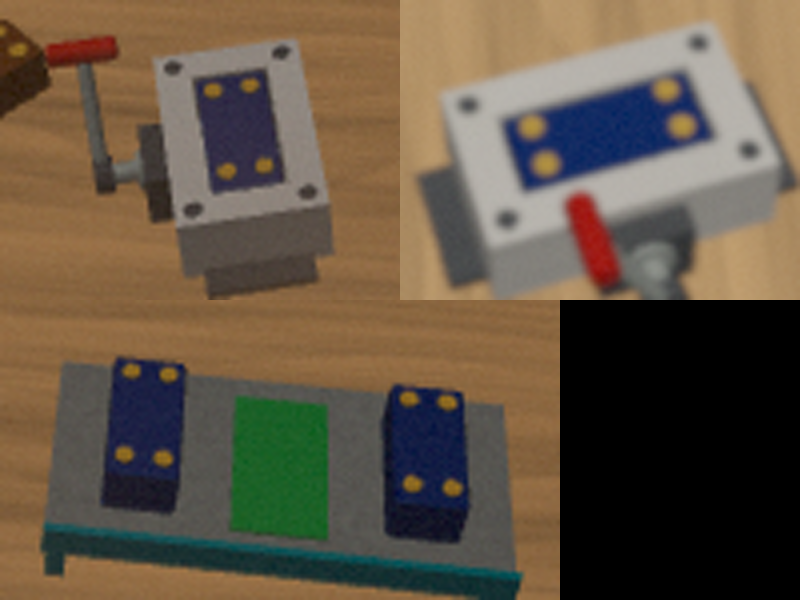

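The crop confirms a blue block with four brass terminals in the aluminium mould, and a middle pad between two blue modules. Next I turn these pixels into world positions.

```bash
cat > h.py <<'E'
from cell import env, imaging
import numpy as np, cv2
np.set_printoptions(precision=4,suppress=True)
def back(n,uv,z,pose=None):
    c=imaging.camera_info(n);K=c["mtx"]
    if n=="wrist":
        from scipy.spatial.transform import Rotation as Ro
        p,r=pose;M=Ro.from_euler("xyz",r).as_matrix();T=c["T_tool_cam"]
        R=M@T[:3,:3];o=M@T[:3,3]+p
    else: R=c["R"].T;o=-R@c["t"]
    d=np.c_[np.asarray(uv,float),np.ones(len(uv))]@np.linalg.inv(K).T@R.T
    return o+d*((z-o[2])/d[:,2])[:,None]
E
python3 - <<'E'
from h import *
f=lambda L,ox,oy,cx=0,cy=0:[((x-cx)/4+ox,(y-cy)/4+oy) for x,y in L]
def rep(t,P):
    # P order: near-left(-x,-y) first: A(-x,-y) B(-x,+y) C(+x,+y) D(+x,-y)
    v=(P[3]-P[0])+(P[2]-P[1]);w=(P[1]-P[0])+(P[2]-P[3]);print(t,P.mean(0),"yaw",np.degrees(np.arctan2(v[1],v[0])),np.degrees(np.arctan2(-w[0],w[1])),"len",np.linalg.norm(v)/2,np.linalg.norm(w)/2)
rep("mould sc",back("scene",f([(155,58),(297,40),(330,207),(178,228)],155,175),.05))
rep("term sc",back("scene",f([(213,90),(250,85),(264,165),(227,171)],155,175),.052))
rep("mould sd",back("side",f([(490,245),(442,92),(712,22),(778,165)],225,260,400),.05)[[0,1,2,3]])
rep("pad sc",back("scene",f([(235,397),(328,405),(327,538),(231,529)],310,180,0,300),.042))
rep("modB",back("scene",f([(131,371),(168,375),(163,458),(124,454)],310,180,0,300),.078))
rep("modC",back("scene",f([(409,399),(447,402),(452,487),(412,484)],310,180,0,300),.078))
print("grip ends",back("scene",f([(48,53),(116,46)],155,175),.102))
E
```

```text
mould sc [ 0.5106 -0.2073  0.05  ] yaw 16.39128064256437 15.33035546831053 len 0.14992800246577467 0.09431191576699165
term sc [ 0.5098 -0.2082  0.052 ] yaw 16.70861508030635 16.588070117862706 len 0.07183298269337768 0.023809240916007793
mould sd [ 0.5068 -0.2096  0.05  ] yaw 15.787931027287827 15.727025984614137 len 0.1481280329812174 0.09531542790766617
pad sc [0.5143 0.216  0.042 ] yaw -3.037916940631148 -1.9419136480928583 len 0.11287011867298571 0.05972352736015024
modB [0.5104 0.1279 0.078 ] yaw -2.8782848717821885 -3.2519828787126133 len 0.07121661942933857 0.02379029705195388
modC [0.5192 0.3033 0.078 ] yaw -2.898714045004995 -1.0248745301457658 len 0.0713479010301759 0.02396431559518314
grip ends [[ 0.5027 -0.326   0.102 ]
 [ 0.4928 -0.2847  0.102 ]]
```

Call:
drive_tool(
  targets=[
    [[-316,-114,40,0,0,74,0],[-316,-114,40,0,0,74,0],[-316,-114,40,0,0,74,0],[-316,-114,40,0,0,74,0],[-316,-114,40,0,0,74,0],[-316,-114,40,0,0,74,0],[-316,-114,40,0,0,74,0],[-316,-114,40,0,0,74,0],[-316,-114,40,0,0,74,0],[-316,-114,40,0,0,74,0]],
  ],
)

```text
time_s: 0.98
tool_pos: [0.4595, -0.3184, 0.2123]
eef_rot: [-3.14, 0.001, 0.311]
contact_force: [-0.1, 0.3, 0.3]
finger_gap: 0.0002
gripper_force: 0.0
```

Call:
drive_tool(
  targets=[
    [[0,0,0,0,0,2,0],[0,0,0,0,0,2,0],[0,0,0,0,0,2,0]],
  ],
)

```text
time_s: 1.23
tool_pos: [0.4609, -0.316, 0.2131]
eef_rot: [-3.141, 0.0, 0.288]
contact_force: [0.1, -0.1, 0.9]
finger_gap: 0.0001
gripper_force: 0.0
```

Run:
```python
from h import *
s=env.get_state();print(s["tool_pos"],s["eef_rot"])
cv2.imwrite("pics/w1.png",imaging.get_image("wrist")[:,:,::-1])
```

```text
[ 0.4609 -0.316   0.2131] [-3.1413  0.0003  0.2877]
```

View pics/w1.png

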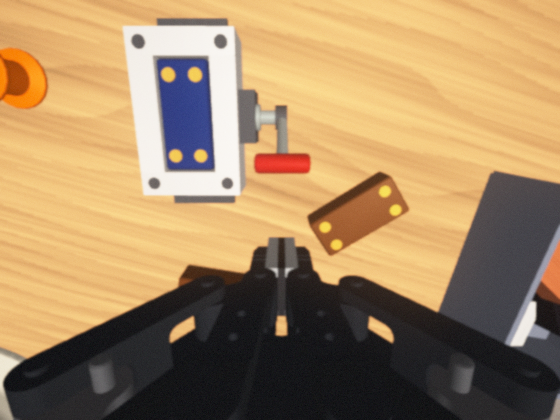

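The wrist view shows the fingers at (282,250) lined up behind the red bar at (282,163), with the module in the mould at (185,113). Now I lower the tool behind the bar.

Call:
drive_tool(
  targets=[
    [[0,0,40,0,0,0,0],[0,0,80,0,0,0,0],[0,0,97,0,0,0,0],[0,0,97,0,0,0,0],[8,0,97,0,0,0,0],[16,0,97,0,0,0,0],[24,0,97,0,0,0,0],[32,0,97,0,0,0,0],[40,0,97,0,0,0,0],[48,0,97,0,0,0,0]],
  ],
)

```text
time_s: 2.12
tool_pos: [0.5085, -0.3027, 0.1184]
eef_rot: [3.139, -0.001, 0.287]
contact_force: [-4.8, -0.9, 3.6]
finger_gap: -0.0002
gripper_force: 2.5
```

Run:
```python
from h import *
p=(np.array([.4609,-.316,.2131]),[-3.1413,.0003,.2877])
P=back("wrist",[(168,74),(195,74),(201,156),(175,156)],.052,p)
Q=back("wrist",[(124,27),(234,27),(241,195),(144,195)],.05,p)
for X in(P,Q):
  v=X[0]+X[1]-X[2]-X[3];print(X.mean(0),np.degrees(np.arctan2(v[1],v[0])),np.linalg.norm(v)/2)
print(back("wrist",[(255,163),(310,163)],.102,p))
```

```text
[ 0.5067 -0.2091  0.052 ] 16.324202019860387 0.07254172680606821
[ 0.5065 -0.2098  0.05  ] 16.456527151238777 0.1492394650379269
[[ 0.4909 -0.285   0.102 ]
 [ 0.5032 -0.3267  0.102 ]]
```

Call:
drive_tool(
  targets=[
    [[7,0,0,0,0,0,0],[14,0,0,0,0,0,0],[20,0,0,0,0,0,0],[26,0,1,0,0,0,0],[31,0,2,0,0,0,0],[35,0,2,0,0,0,0],[38,0,2,0,0,0,0],[41,0,2,0,0,0,0],[41,0,2,0,0,0,0]],
  ],
)

```text
time_s: 2.87
tool_pos: [0.5465, -0.2906, 0.1138]
eef_rot: [-3.141, 0.001, 0.286]
contact_force: [-1.9, -0.0, -0.6]
finger_gap: 0.0002
gripper_force: 1.2
```

Call:
drive_tool(
  targets=[
    [[2,0,0,0,0,0,0],[4,0,0,0,0,0,0],[4,0,0,0,0,0,0]],
  ],
)

```text
time_s: 3.12
tool_pos: [0.549, -0.29, 0.1138]
eef_rot: [-3.14, 0.003, 0.286]
contact_force: [-14.2, -2.4, 2.0]
finger_gap: 0.0002
gripper_force: 6.9
```

Call:
drive_tool(
  targets=[
    [[2,0,0,0,0,0,0],[2,0,0,0,0,0,0]],
  ],
)

```text
time_s: 3.28
tool_pos: [0.5495, -0.2899, 0.1137]
eef_rot: [-3.14, 0.006, 0.285]
contact_force: [-27.9, -5.7, 5.9]
finger_gap: 0.0004
gripper_force: 14.1
```

Call:
drive_tool(
  targets=[
    [[-30,0,0,0,0,0,0],[-30,0,-40,0,0,0,0],[-30,0,-80,0,0,0,0],[-30,0,-110,0,0,0,60],[-62,-40,-110,0,0,0,100],[-62,-80,-110,0,0,0,100],[-62,-90,-110,0,0,0,100],[-62,-90,-110,0,0,0,100],[-62,-90,-110,0,0,0,100]],
  ],
)

```text
time_s: 4.03
tool_pos: [0.4674, -0.2197, 0.225]
eef_rot: [3.141, -0.001, 0.287]
contact_force: [0.4, -0.2, 0.3]
finger_gap: 0.0722
gripper_force: 0.0
```

Run:
```python
from h import *
s=env.get_state();print(s["tool_pos"],s["eef_rot"])
cv2.imwrite("pics/w2.png",imaging.get_image("wrist")[:,:,::-1])
```

```text
[ 0.4674 -0.2197  0.225 ] [ 3.1406 -0.0014  0.2869]
```

View pics/w2.png

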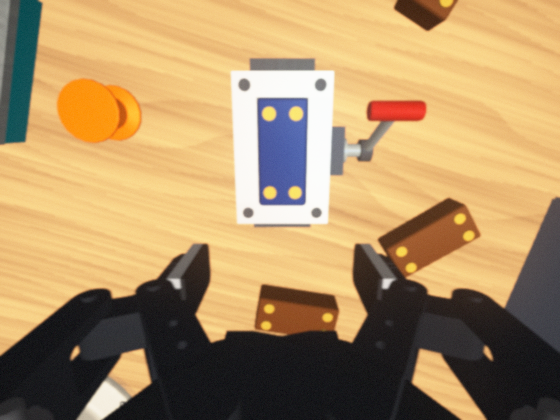

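The lever now leans away from the robot (red grip at (396,111)) and the module's terminals are at (269,114), (296,114), (294,193) and (270,193).

Run:
```python
from h import *
p=(np.array([.4674,-.2197,.225]),[3.1406,-.0014,.2869])
for z in(.052,.074):
  X=back("wrist",[(269,114),(296,114),(294.5,193),(270,193)],z,p)
  v=X[0]+X[1]-X[2]-X[3];w=X[0]+X[3]-X[1]-X[2];print(z,X.mean(0),np.degrees(np.arctan2(v[1],v[0])),np.linalg.norm(v)/2,np.linalg.norm(w)/2)
c=X.mean(0);d=c-p[0];a=p[1][2];print("tool move",d[:2]@[np.cos(a),np.sin(a)],-(d[:2]@[-np.sin(a),np.cos(a)]))
print(back("wrist",[(368,111),(426,111)],.102,p))
```

```text
0.052 [ 0.5043 -0.2098  0.052 ] 16.31255347306529 0.07786028048656517 0.02560022826186912
0.074 [ 0.5063 -0.2091  0.074 ] 16.31255347306531 0.07202753350042602 0.023682438429803773
tool move 0.040300931838482 0.0008012552147628291
[[ 0.5612 -0.2637  0.102 ]
 [ 0.5743 -0.308   0.102 ]]
```

The terminal spacing reads 72 mm when z = 74 mm, so the module is up. I go over it with the jaws part closed and descend.

Call:
drive_tool(
  targets=[
    [[40,1,0,0,0,0,68],[40,1,30,0,0,0,68],[40,1,60,0,0,0,68],[40,1,90,0,0,0,68],[40,1,115,0,0,0,68],[40,1,130,0,0,0,68],[40,1,140,0,0,0,68],[40,1,145,0,0,0,68],[40,1,147,0,0,0,68],[40,1,147,0,0,0,68]],
  ],
)

```text
time_s: 4.92
tool_pos: [0.5062, -0.2105, 0.0776]
eef_rot: [3.141, -0.0, 0.286]
contact_force: [-0.0, 0.5, -0.3]
finger_gap: 0.0579
gripper_force: 0.0
```

Run:
```python
from h import *
a=imaging.get_image("side")[:,:,::-1];b=imaging.get_image("wrist")[:,:,::-1]
o=np.hstack([cv2.resize(a[225:375,210:360],(400,400),interpolation=2),cv2.resize(b[60:360,130:430],(400,400),interpolation=2)])
cv2.imwrite("pics/g1.png",o)
```

```text
(no output)
```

View pics/g1.png

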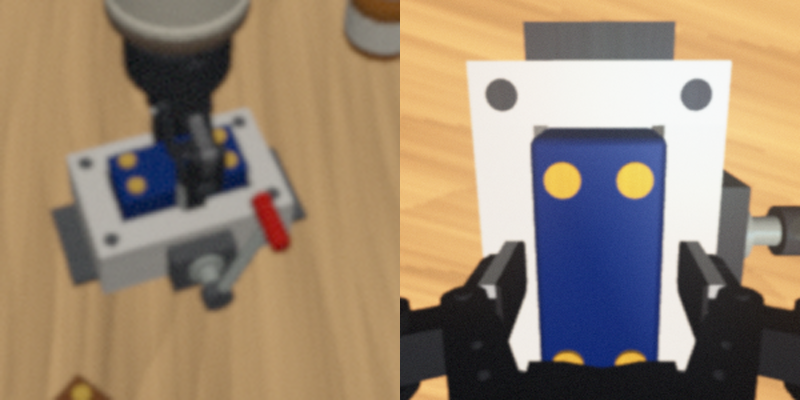

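The jaws straddle the raised module: fingers at x≈525 and 680 in the crop, module between 535 and 662. I lower a little more while watching the force.

Call:
drive_tool(
  targets=[
    [[0,0,3,0,0,0,68],[0,0,6,0,0,0,68],[0,0,6,0,0,0,68]],
  ],
)

```text
time_s: 5.27
tool_pos: [0.5058, -0.21, 0.071]
eef_rot: [-3.141, 0.0, 0.286]
contact_force: [-0.5, -0.4, -0.1]
finger_gap: 0.0579
gripper_force: 0.0
```

Call:
drive_tool(
  targets=[
    [[0,0,0,0,0,0,45],[0,0,0,0,0,0,20],[0,0,0,0,0,0,20],[0,0,0,0,0,0,20],[0,0,0,0,0,0,20],[0,0,0,0,0,0,20]],
  ],
)

```text
time_s: 5.77
tool_pos: [0.5059, -0.21, 0.0714]
eef_rot: [-3.142, 0.0, 0.286]
contact_force: [-0.8, 0.8, 1.0]
finger_gap: 0.0446
gripper_force: 65.0
```

Call:
drive_tool(
  targets=[
    [[0,0,-3,0,0,0,20],[0,0,-8,0,0,0,20],[0,0,-14,0,0,0,20],[0,0,-22,0,0,0,20],[0,0,-32,0,0,0,20],[0,0,-45,0,0,0,20],[0,0,-60,0,0,0,20],[0,0,-80,0,0,0,20],[0,0,-110,0,0,0,20],[0,0,-120,0,0,0,20]],
  ],
)

```text
time_s: 6.6
tool_pos: [0.5067, -0.2105, 0.196]
eef_rot: [3.138, -0.003, 0.286]
contact_force: [0.8, -0.3, -0.2]
finger_gap: 0.0446
gripper_force: 64.8
```

Call:
drive_tool(
  targets=[
    [[2,-15,-5,0,0,0,20],[5,-45,-10,0,0,2,20],[9,-80,-10,0,0,4,20],[13,-118,-10,0,0,6,20],[17,-156,-10,0,0,9,20],[21,-194,-10,0,0,11,20],[25,-232,-10,0,0,13,20],[29,-270,-10,0,0,15,20],[33,-308,-10,0,0,17,20],[36,-340,-10,0,0,19,20]],
  ],
)

```text
time_s: 7.43
tool_pos: [0.4432, 0.1287, 0.2012]
eef_rot: [-3.141, 0.0, -0.047]
contact_force: [1.1, 0.4, -3.0]
finger_gap: 0.0447
gripper_force: 64.7
```

Run:
```python
from h import *
s=env.get_state();print(s["tool_pos"],s["eef_rot"])
```

```text
[0.4432 0.1287 0.2012] [-3.1412  0.0001 -0.0469]
```

Call:
drive_tool(
  targets=[
    [[0,-30,0,0,0,0,20],[0,-60,0,0,0,0,20],[0,-80,0,0,0,0,20],[0,-80,0,0,0,0,20],[0,-80,0,0,0,0,20],[0,-80,0,0,0,0,20]],
  ],
)

```text
time_s: 7.93
tool_pos: [0.4478, 0.2061, 0.201]
eef_rot: [3.141, 0.001, -0.045]
contact_force: [-0.1, 0.7, -3.1]
finger_gap: 0.045
gripper_force: 64.7
```

Run:
```python
from h import *
s=env.get_state();print(s["tool_pos"],s["eef_rot"],s["finger_gap"])
b=imaging.get_image("wrist")[:,:,::-1]
cv2.imwrite("pics/w3.png",cv2.resize(b[0:420],(800,600),interpolation=2))
```

```text
[0.4478 0.2061 0.201 ] [ 3.1413  0.0006 -0.0453] 0.04496497378999198
```

View pics/w3.png

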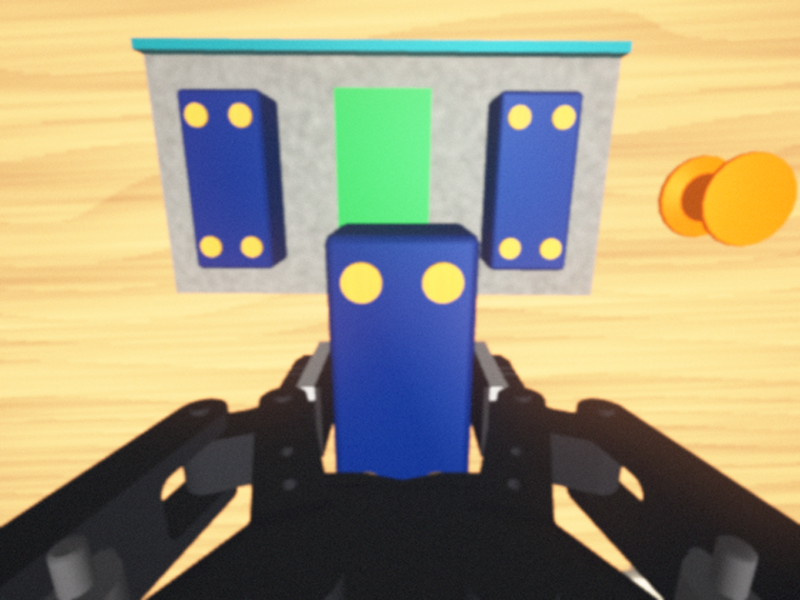

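The view shows finished modules at left (terminals (196,115)…(252,247)) and right ((520,117)…(550,249)). The pad's far corners are at (335,88) and (432,89), and the held module's front terminals at (361,283) and (443,283). The spool is clear on the right.

Run:
```python
from h import *
p=(np.array([.4478,.2061,.201]),[3.1413,.0006,-.0453])
k=1.42857
W=lambda L,z:back("wrist",np.array(L)/k,z,p)
C=W([(196,115),(240,115),(252,247),(210,246)],.078);B=W([(520,117),(564,117),(550,249),(510,248)],.078)
for X in(B,C):
  v=X[0]+X[1]-X[2]-X[3];print(X.mean(0),np.degrees(np.arctan2(v[1],v[0])),np.linalg.norm(v)/2)
b,c=B.mean(0),C.mean(0);r=c-b;yaw=np.arctan2(-r[0],r[1]);print("mid",(b+c)/2,"rowyaw",np.degrees(yaw),np.linalg.norm(r))
P=W([(335,88),(432,89)],.042);print("pad far",P, "centre",P.mean(0)[:2]-.057*np.array([np.cos(yaw),np.sin(yaw)]))
H=W([(361,283),(443,283)],.2036);h=H[0]-H[1];hy=np.arctan2(-h[0],h[1]);hc=H.mean(0)[:2]-.036*np.array([np.cos(-.0453),np.sin(-.0453)])
print("held",H,np.degrees(hy),"ctr",hc, "tcp off",hc-p[0][:2])
```

```text
[0.5069 0.1282 0.078 ] -3.2152824288266966 0.07203386569347157
[0.516  0.3038 0.078 ] -3.0435124421381854 0.07182773453724832
mid [0.5115 0.216  0.078 ] rowyaw -2.9623601497475 0.17580708799266603
pad far [[0.5695 0.2422 0.042 ]
 [0.5663 0.1828 0.042 ]] centre [0.511  0.2155]
held [[0.4852 0.2171 0.2036]
 [0.4842 0.1933 0.2036]] -2.6127825454899556 ctr [0.4487 0.2068] tcp off [0.0009 0.0007]
```

Call:
drive_tool(
  targets=[
    [[25,-5,0,0,0,0.4,20],[50,-10,0,0,0,0.4,20],[62,-12,5,0,0,0.4,20],[62,-12,25,0,0,0.4,20],[62,-12,50,0,0,0.4,20],[62,-12,75,0,0,0.4,20],[62,-12,95,0,0,0.4,20],[62,-12,108,0,0,0.4,20],[62,-12,113,0,0,0.4,20],[62,-12,113,0,0,0.4,20]],
  ],
)

```text
time_s: 8.82
tool_pos: [0.5103, 0.2145, 0.0874]
eef_rot: [3.141, 0.002, -0.054]
contact_force: [0.2, -0.2, -2.1]
finger_gap: 0.0447
gripper_force: 64.7
```

Run:
```python
from h import *
s=env.get_state();print(s["tool_pos"],s["eef_rot"],s["finger_gap"])
b=imaging.get_image("wrist")[:,:,::-1]
cv2.imwrite("pics/w4.png",cv2.resize(b,(800,600),interpolation=2))
```

```text
[0.5103 0.2145 0.0874] [ 3.141   0.0018 -0.0539] 0.04469472167253458
```

View pics/w4.png

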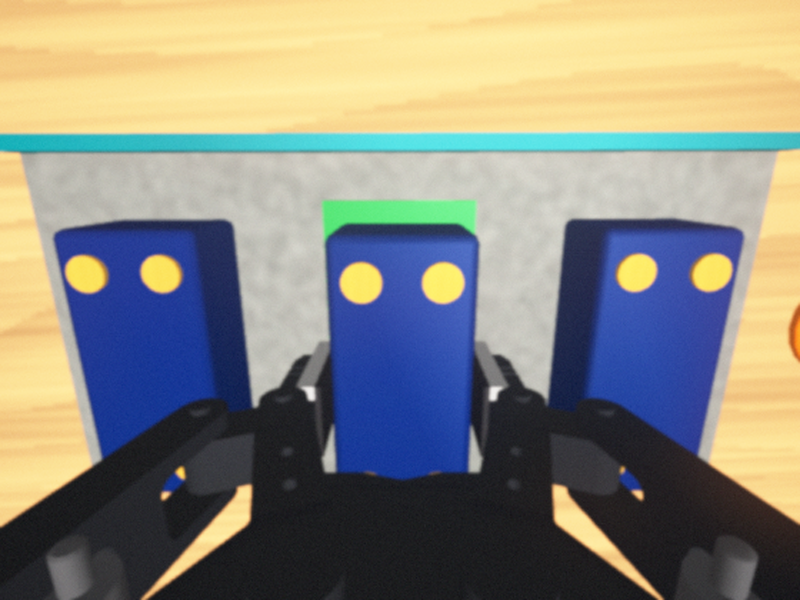

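Nearly down. The held module's terminals are at (361,283) and (443,283), the neighbours' at (86,274)/(161,274) and (637,272)/(711,272), and the pad's far edge runs from (323,201) to (476,201). Checking the offsets from these.

Run:
```python
from h import *
p=(np.array([.5103,.2145,.0874]),[3.141,.0018,-.0539])
W=lambda L,z:back("wrist",np.array(L)/1.42857,z,p)[:,:2].mean(0)
h=W([(361,283),(443,283)],.09);c=W([(86,274),(161,274)],.078);b=W([(637,272),(711,272)],.078);f=W([(323,201),(476,201)],.042)
a=np.radians(-3);ax=np.array([np.cos(a),np.sin(a)]);ay=np.array([-ax[1],ax[0]])
for n,t in(("row",(b+c)/2),("padfar",f-.021*ax)): print(n,(t-h)@ax,(t-h)@ay)
r=c-b;print(np.degrees(np.arctan2(-r[0],r[1])))
```

```text
row 0.0002879459629017073 0.0010141325294744288
padfar -0.00011726474261254034 0.0008426350302591048
-2.895233906434692
```

Call:
drive_tool(
  targets=[
    [[0,-1,2,0,0,0,20],[0,-1,4,0,0,0,20],[0,-1,6,0,0,0,20],[0,-1,7,0,0,0,20],[0,-1,8,0,0,0,20],[0,-1,8,0,0,0,20]],
  ],
)

```text
time_s: 9.37
tool_pos: [0.5107, 0.2164, 0.0802]
eef_rot: [3.142, 0.0, -0.053]
contact_force: [0.1, -0.4, -2.8]
finger_gap: 0.0447
gripper_force: 64.7
```

Call:
drive_tool(
  targets=[
    [[0,0,1,0,0,0,20],[0,0,2,0,0,0,20],[0,0,2,0,0,0,20],[0,0,2,0,0,0,20]],
  ],
)

```text
time_s: 9.7
tool_pos: [0.5107, 0.2164, 0.0782]
eef_rot: [3.142, 0.0, -0.053]
contact_force: [0.4, 0.3, -2.7]
finger_gap: 0.0446
gripper_force: 64.7
```

Call:
drive_tool(
  targets=[
    [[0,0,0.5,0,0,0,20],[0,0,1,0,0,0,20],[0,0,1,0,0,0,20]],
  ],
)

```text
time_s: 9.95
tool_pos: [0.5108, 0.2164, 0.0777]
eef_rot: [-3.142, -0.0, -0.053]
contact_force: [-4.0, -1.1, 4.9]
finger_gap: 0.0449
gripper_force: 65.4
```

It has touched down (about 8 N upward), so I release.

Call:
drive_tool(
  targets=[
    [[0,0,0.5,0,0,0,55],[0,0,0.5,0,0,0,62],[0,0,0.5,0,0,0,70],[0,0,0.5,0,0,0,70],[0,0,0.5,0,0,0,70],[0,0,-5,0,0,0,70],[0,0,-20,0,0,0,70],[0,0,-45,0,0,0,70],[0,0,-80,0,0,0,70],[0,0,-110,0,0,0,70]],
  ],
)

```text
time_s: 10.78
tool_pos: [0.5106, 0.2163, 0.1894]
eef_rot: [-3.142, 0.0, -0.053]
contact_force: [0.7, 0.0, 0.1]
finger_gap: 0.0599
gripper_force: 0.0
```

Call:
drive_tool(
  targets=[
    [[-60,0,-20,0,0,0,70],[-60,0,-20,0,0,0,70],[-60,0,-20,0,0,0,70],[-60,0,-20,0,0,0,70]],
  ],
)

```text
time_s: 11.12
tool_pos: [0.4504, 0.2198, 0.2085]
eef_rot: [-3.141, -0.002, -0.052]
contact_force: [-0.0, -0.6, -0.2]
finger_gap: 0.0595
gripper_force: 0.0
```

Run:
```python
from h import *
s=env.get_state();print(s["tool_pos"],s["eef_rot"],s["finger_gap"])
b=imaging.get_image("wrist")[:,:,::-1]
cv2.imwrite("pics/w5.png",cv2.resize(b,(800,600),interpolation=2))
```

```text
[0.4504 0.2198 0.2085] [-3.1408 -0.0019 -0.0519] 0.0594638754192653
```

View pics/w5.png

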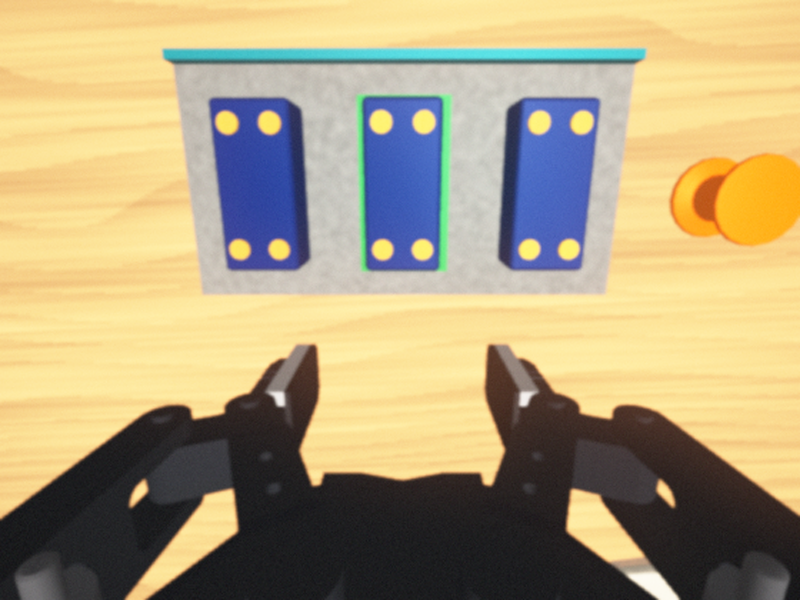

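The module sits flat on the pad, in line with its neighbours (terminals at (381,122)…(422,250), about 1 mm off the row's midpoint). Handing the job in.

```bash
python3 -c "
from cell import order
print(order.close_job())"
```

```text
the job is handed in; nothing more can be done
None
```

I pushed the lever to its end stop, lifted the module out and set it flat on the green pad, about 1 mm off the middle of the row, without touching the finished modules, jar or spool; I handed the job in at about 11 s and no verdict came back.

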